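# Load a drive through the sprung dust flaps of a desk dock

### The arm

A 6-joint arm with a two-finger parallel gripper is mounted at the origin on the work surface. World frame = base frame: x ahead of the robot, y to its left, z up, the work surface at z = 0. Lengths are in mm, angles in rad, forces in N, time in s.
With the tool pointing down it reaches from about 300 to 775 mm from the base axis. Payload 14.6 kg.
Tool frame: the origin (TCP) lies between the finger pads; the fingertips stand 19 mm ahead of it and the grasp point (between the pads) is the TCP (manip.tcp_to_tips is the distance from the TCP to the fingertips, in mm); x points along the fingers, z is the direction in which the jaws open and shut, and the axes are right-handed (so a half turn about x gives the same grasp; the last joint's range is limited). The gripper opens to 94 mm and grips with 3 to 60 N. Pads are 16 mm wide; open, the fingers measure 119 mm over their backs; the gripper's body (75 mm by 177 mm) begins 78 mm behind the grasp point.
Start: joints at [1.081, 0.3, 1.521, -0, 1.321, -0.067], TCP at [225.67, 501.56, 224.446] pointing down, gripper open.
Joint ranges: [-3.03, 3.03], [-0.79, 2.21], [0.23, 2.52], [-1.04, 4.18], [0, 3.07], [-2.55, 2.55]. Speed limits (rad/s): [2.22, 2.22, 2.57, 3.14, 3.14, 3.14].

### API

Orientations are given as [roll, pitch, yaw] about the fixed x, y, z axes, in that order (R = Rz(yaw) Ry(pitch) Rx(roll)).
In Python, from cell import manip gives the robot as it stands.
- The arm moves only by the tool jog_arm, never from a script. Its argument "moves" is a list that holds one entry, the list of rows, each a list of 6 numbers: the shift along the world's x, y, z in mm, then the turn, a rotation vector about the world's x, y, z in degrees. In form: [[[dx, dy, dz, wx, wy, wz], ...]]. A call has 1 to 5 rows; each row shifts and turns the pose as measured when the row begins; what a row does not reach is not made up. A row lasts 1/10 s, in which the tool goes at most 50 mm and 8.59 degrees, less where a joint would pass 70% of its speed; a pose out of reach is approached as far as the arm can. A call is refused whole if a number of a shift passes 50 or a number of a turn 8.59, either way. A call with a gripper value outside its range is refused whole. "gripper" is the opening, from -1 (shut) to 1 (fully open), set as the call begins (left out, the last holds). The fingers move at their own pace and stop on an object; "squeeze" is the grip in N (left out, the last holds). Time passes only in rows, so rows that do not move let the fingers close. It gives the time, the measured TCP pose, the force and the opening at its end, in the units of the state.
- manip.read_state(): the state, without advancing time (a new reading comes with each control period).
- manip.camera(name): name is "scene" or "side" or "wrist"; returns (picture, depth): 400x640x3 uint8, blue, green, red; 400x640 float32, mm along the optical axis (not along the pixel's ray), 0 where there is no reading.
- manip.camera_params(name): a dict with "fx", "fy", "cx", "cy" (pixels), "rvec" (rotation vector, rad) and "tvec" (3), from world to camera coordinates, as OpenCV has them. Camera axes: x right, y down, z forward; pixel columns grow to the right and rows downward; lengths in mm; the calibration is good to about 2 mm. The wrist camera is an equidistant fisheye: a pixel r from the principal point sees the ray r / f radians off the axis. A picture is of the moment at which its call begins: read the wrist's pose just before it. camera_params takes no time and is no camera call; for the wrist camera it gives the pose at the moment of the call.
- manip.sign_off(): hands the job in, once; it reports no verdict.
The state is a dict: "clock": time; "joints": joint angles; "qd": joint speeds; "effort": joint torques, N m; "eef_pos": TCP position; "eef_rot": TCP orientation; "wrist_force": force on the tool from outside, world axes, zero at the start; "moment": the same for the moment, N m; "finger_gap": finger opening in mm.
Only numpy, scipy, OpenCV 4.12 (cv2) and the standard library are available. Lean on these libraries where they do the work, as an engineer would, in place of code of your own. Each camera call takes 0.05 s, during which the arm holds its last target. There are 200 camera calls.

### The job

Take the blue drive out of the wooden rack and load it into the black dock: push it down through the sprung white dust flaps, holding them open, and on until its connector is fully home. Press it home firmly but never force it, then withdraw so that the flaps swing shut over it. Leave the orange drive, the mug and the phone as they are.

Things in the scene. Friction and masses are not known exactly. Their poses are not given: they have to be found in the camera images.
- blue_drive: 2.5-inch drive to load, 15 x 70 x 100 mm, 130 to 210 g, aluminium, white label, blue band round its top 22 mm. Stands on end, connector down, in one of the rack's two slots (either). Origin: centre of its underside; x is its 15 mm thickness, y its 70 mm width, z up to its blue end. It works either way round about z.
- orange_drive: the same drive with an orange band, in the rack's other slot; leave it there. Same axes.
- rack: low wooden drive rack, fixed, 124 x 92 x 24 mm high, with two slots 18 x 72 mm and 18 mm deep, at x = -37.5 and +37.5 mm in its frame (slot floor at z = 6 mm). Origin: centre of its underside.
- dock: black drive dock with aluminium top rim, fixed, 76 (x) x 104 (y) x 145 mm high; origin: centre of its underside. Its mouth in the top, 44 mm (x) by 80 mm (y), is centred over the origin and closed by two white flaps that meet along its middle. Do not press on dock or drive with more than 25 N.
- blue_drive_top (a point): centre of the blue drive's top face, 100 mm above its origin.
- bay_mouth (a point): centre of the dock's mouth, level with its rim (145 mm up); axes as the dock. The throat (44 x 80 mm) is 35 mm deep; from 35 to 46 mm below the rim it funnels to an upright guide channel 18 (x) x 73 mm, centred below this point. Leaf springs on its long sides, 55 mm below the rim, clasp the drive: they hold it up when let go, and pushing on takes 2 to 8 N.
- connector (a joint): travel of the connector carrier under the drive: 0 = unmated, 0.006 m = home, at its stop. Moves only when the drive presses on it (5 N besides the leaf spring's drag), stays where left. Home, the drive's top is 20 to 32 mm below the rim, clear of the flaps' swing; the exact depth depends on how the deck inside has been set, cannot be seen and is not measured: feel for the stop.
- mug: white mug, 82 mm across, 92 mm high, near the dock. Origin: centre of its underside.
- phone: smartphone lying flat, 150 x 74 x 9 mm. Origin: centre of its underside.
- flap_near (a joint): angle of the slick white nylon flap (21 x 78 x 2 mm, green line by its free edge) hinged along the mouth's -x edge (dock frame); 0 = shut, level with the rim. Grows as it is pushed down into the dock, to 1.45 rad; a spring shuts it (1 N at the free edge when shut, 3 N wide open). It leans on the passing drive (0.8 rad), then on whatever pushes the drive down.
- flap_far (a joint): the like flap hinged along the mouth's +x edge (dock frame). Grows as it is pushed down into the dock, to 1.45 rad; a spring shuts it (1 N at the free edge when shut, 3 N wide open). It leans on the passing drive (0.8 rad), then on whatever pushes the drive down.

How it is judged (in metres and radians):
On the way, in this order (a step that is already met when the one before it is completed fails the run):
1. the blue drive holds both flaps open, its lower end well inside the dock (value of joint each of flap_near, flap_far above 0.5 rad and z of blue_drive in the frame of bay_mouth below -0.025 m and horizontal distance between blue_drive and bay_mouth below 0.008 m), for 0.1 s.
2. the drive is pressed home on its connector while the flaps are still held open (value of joint connector above 0.005 m and value of joint each of flap_near, flap_far above 0.3 rad and horizontal distance between blue_drive and bay_mouth below 0.006 m), for 0.1 s.
At the end, for the whole second after the job is handed in: Blue drive at rest in the dock, within 6 mm of the channel axis, upright within 0.08 rad, top 18 mm or more below the rim; connector mated over 5 of 6 mm; both flaps shut (under 0.06 rad); orange drive still upright in its slot (moved under 15 mm), mug and phone moved under 20 mm (value of joint each of flap_near, flap_far below 0.06 rad and value of joint connector above 0.005 m and horizontal distance between blue_drive and bay_mouth below 0.006 m and z of blue_drive_top in the frame of bay_mouth below -0.018 m and angle between blue_drive's own z axis and vertical below 0.08 rad and linear speed of blue_drive below 0.02 m/s and distance of orange_drive from where it was at the start of the episode below 0.015 m and angle between orange_drive's own z axis and vertical below 0.2 rad and distance of each of mug, phone from where it was at the start of the episode below 0.02 m); the robot touches nothing.
It fails at once if the blue drive is forced onto its connector with more than 27 N (contact force between blue_drive and connector_c0 above 27 N).
It fails at once if the blue drive is jammed in the dock with over 50 N of contact in all (contact force between blue_drive and dock above 50 N).
It fails at once if the hand presses on the dock or its flaps with more than 30 N (contact force between any of the fingers, the arm and dock above 30 N).
It fails at once if the orange drive is lifted or knocked out of its slot (distance of orange_drive from where it was at the start of the episode above 0.03 m).
It fails at once if the mug is tipped (angle between mug's own z axis and vertical above 0.5 rad).
It also fails if it takes over 54 s, if anything falls off the work surface, if the arm or the gripper's body presses on something with over 40 N, if the wrist force passes 120 N, or if a joint passes its speed limit or range.

## Working session

There is one attempt and no reset: what is moved stays moved. The work goes in short steps, Python scripts to look and compute and a tool call to move; the robot and the scene stay as the last step left them, time stands still between calls to the robot, and variables do not carry over. Pictures are saved under pics/ and viewed, about 8 in all and at most 12, crops included, and the job is handed in when it is done.

Besides the shell and the picture viewer there is one more tool, called after "Call:" as a command line: name --argument value ..., lists and objects as JSON in quotes. jog_arm: Moves the arm, as the interface text tells. Its arguments: {"type":"object","properties":{"moves":{"type":"array","items":{"type":"array","items":{"type":"array","items":{"type":"number"}}}},"gripper":{"type":"number"},"squeeze":{"type":"number"}},"required":["moves"]}

```bash
ls; mkdir -p pics
cat > h.py <<'E'
import numpy as np, cv2
from cell import manip
def cam(n):
    P=manip.camera_params(n); im,d=manip.camera(n); return P,im,d
def pts(P,d):
    R=cv2.Rodrigues(np.array(P['rvec'],float))[0]; t=np.array(P['tvec'],float).ravel()
    v,u=np.mgrid[:d.shape[0],:d.shape[1]]
    x=(u-P['cx'])/P['fx']; y=(v-P['cy'])/P['fy']
    return (np.stack([x*d,y*d,d],-1)-t)@R
E
python3 - <<'E'
from h import *
print(manip.read_state())
a=[]
for n in('scene','side'):
    P,im,d=cam(n);np.savez(f'{n}.npz',im=im,X=pts(P,d),d=d);cv2.imwrite(f'pics/{n}.png',im);print(n,P)
E
```

```text
pics
{'clock': 0.0, 'joints': array([ 1.08145343e+00,  3.00495616e-01,  1.52158320e+00, -1.49140347e-05,
        1.32071298e+00, -6.66267868e-02]), 'qd': array([-0.00230636, -0.0003898 , -0.00045146, -0.00130729, -0.00080189,
        0.00098305]), 'effort': array([-6.93408697e-05, -5.31815815e+01, -3.52742743e+01,  7.08748936e-02,
        2.43919948e-02, -8.90864521e-05]), 'eef_pos': array([225.5352406 , 501.36203603, 223.87197966]), 'eef_rot': array([ 3.08701193,  1.5695971 , -2.04808946]), 'wrist_force': array([ 0.62704597,  0.78965935, -0.22703063]), 'moment': array([-0.04338319, -0.06417379,  0.0321414 ]), 'finger_gap': 93.72702710908005}
scene {'fx': 408.2876425829761, 'fy': 408.2876425829761, 'cx': 321.70101297164223, 'cy': 200.303128966464, 'rvec': array([ 1.43389252,  2.36284565, -0.71364654]), 'tvec': array([ 299.56034807, -316.30411848, 1177.21496684])}
side {'fx': 391.5920220833938, 'fy': 391.5920220833938, 'cx': 319.1116190928058, 'cy': 197.0330891932398, 'rvec': array([ 0.31332358, -2.70931235,  1.33730939]), 'tvec': array([512.39795003, 204.15684654, 721.42399913])}
```

View pics/scene.png

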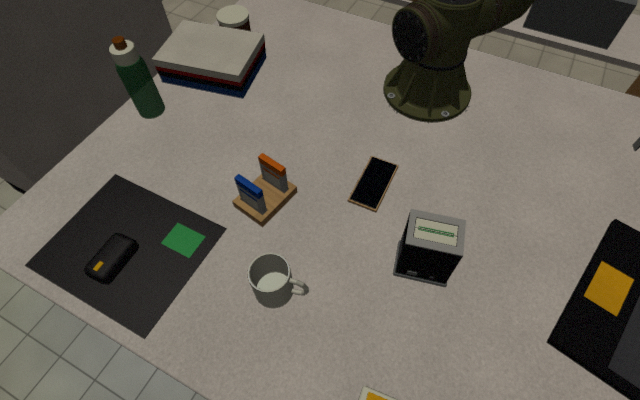

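View pics/side.png

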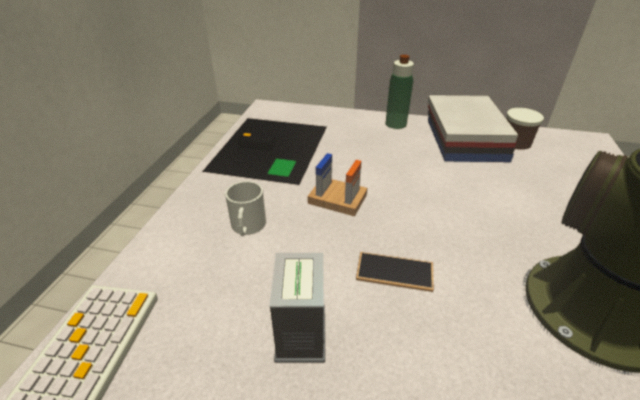

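The scene view shows the rack at (265,195), with the blue band at (250,188) and the orange at (273,168). The dock's flaps are at (435,232), the mug at (271,280) and the phone at (374,183). The side view agrees: blue (324,168), orange (354,172), dock (298,282).

Run:
```python
from h import *
def rect(Q,nm):
    r=cv2.minAreaRect(Q[:,:2].astype(np.float32)); print('  ',nm,len(Q),np.round(r[0],1),np.round(r[1],1),round(r[2],1),'z',np.percentile(Q[:,2],[5,50,95]).round(1))
for n in('scene','side'):
    f=np.load(n+'.npz');im,X=f['im'],f['X'];hsv=cv2.cvtColor(im,cv2.COLOR_BGR2HSV);H,S,V=cv2.split(hsv)
    print(n)
    w=np.zeros(H.shape,bool)
    if n=='scene': w[140:230,220:310]=1; D=(slice(205,290),slice(385,475))
    else: w[140:220,300:375]=1; D=(slice(245,365),slice(265,335))
    for nm,m in(('blue',(H>100)&(H<130)&(S>130)),('orange',(H<14)&(S>150))):
        m=m&w&(f['d']>0);Q=X[m];rect(Q,nm+' band');z=np.percentile(Q[:,2],95);T=Q[Q[:,2]>z-5];rect(T,nm+' top')
    Q=X[D].reshape(-1,3);
    T=Q[abs(Q[:,2]-145)<6];rect(T,'dock top')
    g=((H>40)&(H<90)&(S>60))[D]; rect(X[D][g],'green')
    if n=='scene':
        Q=X[150:225,225:305].reshape(-1,3);Q=Q[abs(Q[:,2]-24)<4];rect(Q,'rack')
        Q=X[245:310,240:310].reshape(-1,3);rect(Q[abs(Q[:,2]-90)<5],'mugrim')
        m=(V<60);Q=X[150:215,345:400][m[150:215,345:400]];rect(Q[abs(Q[:,2])<20],'phone')
```

```text
scene
   blue band 292 [ 567.7 -218.4] [71.8 15.8] 79.9 z [ 87.7 104.1 107.4]
   blue top 190 [ 567.5 -218.8] [71.  15.7] 80.2 z [103.1 105.3 107.9]
   orange band 266 [ 470.9 -223. ] [132.1  53.4] 38.8 z [ 72.5 103.7 107.2]
   orange top 155 [ 493.8 -205.1] [71.  16.4] 78.9 z [103.  105.2 107.4]
   dock top 2106 [518.8 175.5] [ 79.4 104.7] 13.5 z [142.3 144.6 146.6]
   green 382 [527.7 176.9] [ 61.5 102.9] 13.5 z [ 20.3 105.6 145.4]
   rack 981 [ 531.2 -212.2] [ 94.3 124.9] 80.4 z [20.9 23.3 25.9]
   mugrim 342 [714.8 -76. ] [81.3 80.3] 30.2 z [86.  90.6 92.9]
   phone 1265 [372.8  -1.8] [148.2  65.8] 1.4 z [ 6.8  9.1 11.4]
side
   blue band 86 [ 565.  -217.3] [66.2 13.4] 80.1 z [103.8 105.3 106.7]
   blue top 86 [ 565.  -217.3] [66.2 13.4] 80.1 z [103.8 105.3 106.7]
   orange band 155 [ 492.2 -203.4] [71.9 15.3] 80.4 z [ 93.5 105.1 106.7]
   orange top 113 [ 492.3 -203.9] [71.  15.3] 80.9 z [103.6 105.3 107. ]
   dock top 2825 [517.8 175.8] [ 76.6 106.7] 13.1 z [142.5 144.2 145.7]
   green 109 [519.5 170.5] [ 7.4 71.6] 13.3 z [130.2 144.  145.7]
```

```bash
cat >> h.py <<'E'
from scipy.spatial.transform import Rotation as Ro
def tool():
    s=manip.read_state();M=Ro.from_euler('xyz',s['eef_rot']).as_matrix()
    print('t',round(s['clock'],2),'pos',s['eef_pos'].round(1),'x',M[:,0].round(3),'jaw',M[:,2].round(3),'jawang',np.degrees(np.arctan2(M[1,2],M[0,2])).round(2),'F',s['wrist_force'].round(1),'gap',round(s['finger_gap'],1),'q',s['joints'].round(2))
    return s
E
python3 -c "
from h import *
tool()"
```

```text
t 0.1 pos [225.6 501.4 224. ] x [-0.    -0.001 -1.   ] jaw [ 0.41   0.912 -0.001] jawang 65.78 F [ 0.5 -0.4  0.1] gap 94.1 q [ 1.08  0.3   1.52 -0.    1.32 -0.07]
```

Call:
jog_arm --moves '[[[22,-48,0,0,0,0],[22,-48,0,0,0,0],[22,-48,0,0,0,0],[22,-48,0,0,0,0],[22,-48,0,0,0,0]]]' --gripper 0 --squeeze 40

```text
clock: 0.6
eef_pos: [328.0, 271.5, 221.4]
eef_rot: [2.854, 1.566, -2.273]
wrist_force: [1.3, -0.7, 0.2]
finger_gap: 57.4
```

```bash
python3 -c "
from h import *
tool()"
```

```text
t 0.6 pos [328.  271.5 221.4] x [-0.003 -0.004 -1.   ] jaw [ 0.403  0.915 -0.004] jawang 66.23 F [ 1.3 -0.7  0.2] gap 57.4 q [ 0.61  0.02  1.85 -0.    1.27 -0.55]
```

Call:
jog_arm --moves '[[[24,-48,0,0,0,-7.6],[24,-48,0,0,0,-7.6],[24,-48,0,0,0,-7.6],[24,-48,0,0,0,-7.6],[24,-48,0,0,0,-7.6]]]'

```text
clock: 1.1
eef_pos: [437.3, 46.4, 221.5]
eef_rot: [2.866, 1.567, -2.946]
wrist_force: [1.3, 0.5, 0.1]
finger_gap: 47.2
```

Call:
jog_arm --moves '[[[24,-48,0,0,0,-7.6],[24,-48,0,0,0,-7.6],[24,-48,0,0,0,-7.6],[24,-48,0,0,0,-7.6],[12,-30,0,0,0,-7.6]]]'

```text
clock: 1.6
eef_pos: [537.4, -166.3, 220.4]
eef_rot: [2.859, 1.566, 2.636]
wrist_force: [0.5, -0.2, -0.7]
finger_gap: 46.8
```

Call:
jog_arm --moves '[[[0,0,0,0,0,0],[0,0,0,0,0,0]]]'

```text
clock: 1.8
eef_pos: [537.6, -169.7, 218.7]
eef_rot: [2.933, 1.563, 2.702]
wrist_force: [0.2, 0.9, -0.1]
finger_gap: 47.2
```

```bash
python3 -c "
from h import *
tool()
P,im,d=cam('wrist');np.savez('wrist.npz',im=im,d=d,**{k:np.array(v) for k,v in P.items()});cv2.imwrite('pics/w1.png',im);print(P)"
```

```text
t 1.8 pos [ 537.6 -169.7  218.7] x [-0.007  0.003 -1.   ] jaw [ 0.973 -0.229 -0.007] jawang -13.22 F [ 0.2  0.9 -0.1] gap 47.2 q [-0.37  0.34  1.48  0.    1.33 -0.14]
{'fx': 309.70691628693146, 'fy': 309.70691628693146, 'cx': 315.7505190582262, 'cy': 195.7628892933104, 'rvec': array([-2.87652891,  0.33230151,  0.05000629]), 'tvec': array([-560.82561177,  -65.8567969 ,  377.93188659])}
```

View pics/w1.png

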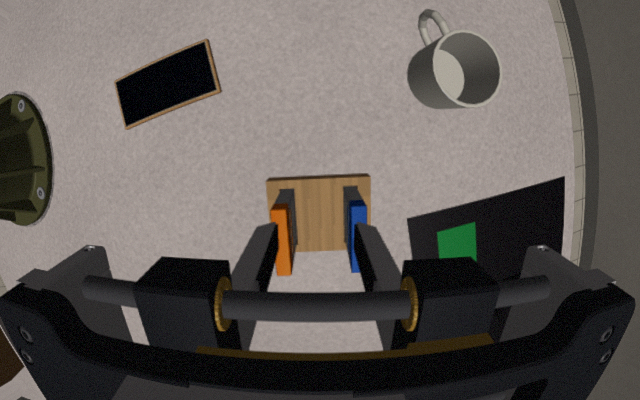

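The wrist view shows the blue drive at (357,236), orange at (283,240), both upright in the rack, with the fingers still short of them in +x and -y. I'll measure the band from this view.

```bash
cat >> h.py <<'E'
def wplane(P,m,z):
    """mask pixels of the fisheye -> points on plane z (equidistant)"""
    R=cv2.Rodrigues(np.array(P['rvec'],float))[0]; t=np.array(P['tvec'],float).ravel()
    v,u=np.nonzero(m); K=np.array([[P['fx'],0,P['cx']],[0,P['fy'],P['cy']],[0,0,1]],float)
    p=cv2.fisheye.undistortPoints(np.stack([u,v],-1)[:,None].astype(float),K,np.zeros(4))[:,0]
    r=np.c_[p,np.ones(len(p))]@R; C=-R.T@t
    return C+r*((z-C[2])/r[:,2])[:,None]
E
python3 - <<'E'
from h import *
f=np.load('wrist.npz');im=f['im'];P={k:f[k] for k in('fx','fy','cx','cy','rvec','tvec')}
H,S,V=cv2.split(cv2.cvtColor(im,cv2.COLOR_BGR2HSV))
for lo,hi in((100,130),(0,14)):
    m=(H>=lo)&(H<=hi)&(S>130)&(V>40); m[:190]=0;m[290:]=0;m[:,:250]=0;m[:,400:]=0
    Q=wplane(P,m,106); r=cv2.minAreaRect(Q[:,:2].astype(np.float32));print(m.sum(),r)
E
```

```text
689 ((566.1483154296875, -216.10784912109375), (73.64599609375, 16.96661949157715), 78.50897979736328)
986 ((496.4737854003906, -203.60105895996094), (74.78417205810547, 19.631160736083984), 79.66969299316406)
```

Call:
jog_arm --moves '[[[28,-48,-5,0,0,3.2],[2,-2,-10,0,0,0],[0,0,0,0,0,0]]]'

```text
clock: 2.15
eef_pos: [564.8, -211.9, 203.8]
eef_rot: [2.894, 1.562, 2.73]
wrist_force: [0.5, 0.3, -0.1]
finger_gap: 46.9
```

```bash
python3 -c "
from h import *
tool()"
```

```text
t 2.15 pos [ 564.8 -211.9  203.8] x [-0.008  0.004 -1.   ] jaw [ 0.987 -0.163 -0.009] jawang -9.39 F [ 0.5  0.3 -0.1] gap 46.9 q [-0.42  0.44  1.38 -0.    1.33 -0.26]
```

Call:
jog_arm --moves '[[[2,-6,-30,-0.2,-0.5,-0.5],[0,0,-40,0,0,0],[0,0,-25,0,0,0],[0,0,0,0,0,0],[0,0,0,0,0,0]]]'

```text
clock: 2.65
eef_pos: [566.9, -212.0, 111.1]
eef_rot: [-0.139, 1.565, -0.303]
wrist_force: [0.6, -0.3, 0.3]
finger_gap: 47.1
```

```bash
python3 -c "
from h import *
tool()"
```

```text
t 2.65 pos [ 566.9 -212.   111.1] x [ 0.006 -0.002 -1.   ] jaw [ 0.987 -0.163  0.006] jawang -9.41 F [ 0.6 -0.3  0.3] gap 47.1 q [-0.42  0.53  1.48  0.    1.13 -0.25]
```

Call:
jog_arm --moves '[[[0,-6,-14,0,0.2,-0.6],[0,0,0,0,0,0],[0,0,0,0,0,0]]]'

```text
clock: 2.95
eef_pos: [568.2, -218.1, 100.2]
eef_rot: [-0.363, 1.563, -0.537]
wrist_force: [-0.4, -0.1, -0.0]
finger_gap: 47.1
```

```bash
python3 -c "
from h import *
tool()"
```

```text
t 2.95 pos [ 568.2 -218.1  100.2] x [ 0.007 -0.004 -1.   ] jaw [ 0.985 -0.173  0.007] jawang -9.98 F [-0.4 -0.1 -0. ] gap 47.1 q [-0.43  0.55  1.47 -0.    1.11 -0.25]
```

Call:
jog_arm --moves '[[[-1,0,-3,0.2,0.4,0],[0,0,0,0,0,0]]]'

```text
clock: 3.15
eef_pos: [567.5, -218.4, 98.0]
eef_rot: [-0.886, 1.57, -1.06]
wrist_force: [0.9, 0.2, -0.1]
finger_gap: 47.3
```

Call:
jog_arm --moves '[[[0,0,0,0,0,0],[0,0,0,0,0,0],[0,0,0,0,0,0],[0,0,0,0,0,0],[0,0,0,0,0,0]]]' --gripper -1 --squeeze 40

```text
clock: 3.65
eef_pos: [567.6, -218.5, 98.5]
eef_rot: [-0.599, 1.569, -0.774]
wrist_force: [-0.3, -0.5, -1.0]
finger_gap: 14.9
```

```bash
python3 -c "
from h import *
tool()"
```

```text
t 3.65 pos [ 567.6 -218.5   98.5] x [ 0.001 -0.001 -1.   ] jaw [ 0.985 -0.173  0.001] jawang -9.99 F [-0.3 -0.5 -1. ] gap 14.9 q [-0.43  0.55  1.47 -0.    1.12 -0.25]
```

Call:
jog_arm --moves '[[[0,0,15,0,0,0],[0,0,30,0,0,0],[0,0,40,0,0,0],[0,0,40,0,0,0],[0,0,40,0,0,0]]]'

```text
clock: 4.15
eef_pos: [564.2, -216.9, 266.5]
eef_rot: [2.932, 1.561, 2.758]
wrist_force: [0.7, 0.6, -1.6]
finger_gap: 14.7
```

Call:
jog_arm --moves '[[[-6,30,20,0,0,3],[-6,40,0,0,0,3],[-6,40,0,0,0,3],[-6,40,0,0,0,3],[-6,40,0,0,0,3]]]'

```text
clock: 4.65
eef_pos: [532.6, -25.2, 299.5]
eef_rot: [-0.446, 1.566, -0.357]
wrist_force: [-0.1, 0.8, -1.5]
finger_gap: 14.7
```

Call:
jog_arm --moves '[[[-6,40,0,0,0,3],[-6,40,0,0,0,3],[-6,40,0,0,0,3],[-3,30,0,0,0,1],[0,0,0,0,0,0]]]'

```text
clock: 5.15
eef_pos: [507.4, 134.5, 305.4]
eef_rot: [-0.2, 1.562, 0.078]
wrist_force: [0.2, -0.4, -2.4]
finger_gap: 14.7
```

```bash
python3 -c "
from h import *
tool()"
```

```text
t 5.15 pos [507.4 134.5 305.4] x [ 0.009  0.001 -1.   ] jaw [0.962 0.274 0.009] jawang 15.91 F [ 0.2 -0.4 -2.4] gap 14.7 q [ 0.19  0.19  1.47 -0.    1.47 -0.09]
```

Call:
jog_arm --moves '[[[11,41,-15,0,0.5,-2.5],[0,0,-15,0,0,0],[0,0,0,0,0,0],[0,0,0,0,0,0]]]'

```text
clock: 5.55
eef_pos: [518.6, 176.0, 278.7]
eef_rot: [0.008, 1.567, 0.24]
wrist_force: [0.4, 0.6, -1.7]
finger_gap: 15.2
```

Run:
```python
from h import *
tool()
for n in('scene','side'):
    P,im,d=cam(n);np.savez(n+'2.npz',im=im,X=pts(P,d),d=d);cv2.imwrite(f'pics/{n}2.png',im)
    X=pts(P,d);H,S,V=cv2.split(cv2.cvtColor(im,cv2.COLOR_BGR2HSV))
    m=(H>100)&(H<130)&(S>110)&(X[...,2]>150)&(abs(X[...,0]-520)<80)&(abs(X[...,1]-175)<80)
    if m.sum(): print(n,m.sum(),X[m].min(0),X[m].max(0))
a=cv2.imread('pics/scene2.png')[100:300,330:530];b=cv2.imread('pics/side2.png')[170:370,200:400]
cv2.imwrite('pics/ab.png',cv2.resize(np.hstack([a,b]),(800,400),interpolation=cv2.INTER_CUBIC))
```

```text
t 5.55 pos [518.6 176.  278.7] x [ 0.003  0.001 -1.   ] jaw [0.973 0.23  0.003] jawang 13.3 F [ 0.4  0.6 -1.7] gap 15.2 q [ 0.26  0.26  1.45 -0.    1.43  0.03]
scene 374 [467.9548491  116.51310596 248.84757663] [598.2566456  225.32096405 544.95988876]
side 414 [503.18288355 143.15069259 269.27681351] [530.70728012 210.91251471 294.02889756]
```

View pics/ab.png

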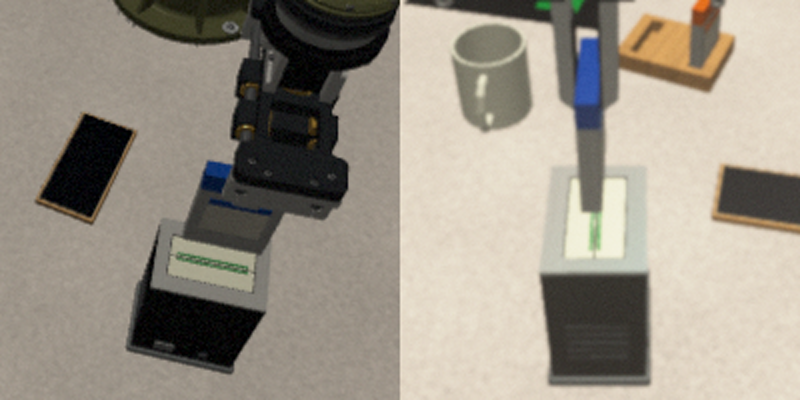

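The crops show the drive held above the dock with its lower end over the flaps' seam. In the right crop its foot is at about (592,205) and the flaps are at (597,215). I'll check the held offset and tilt in numbers.

Run:
```python
from h import *
c=np.array([518.3,175.6]);a=np.radians(13.4);ux=np.array([np.cos(a),np.sin(a)]);uy=np.array([-ux[1],ux[0]])
for n in('scene','side'):
    f=np.load(n+'2.npz');X=f['X'];im=f['im'];H,S,V=cv2.split(cv2.cvtColor(im,cv2.COLOR_BGR2HSV))
    L=np.stack([(X[...,:2]-c)@ux,(X[...,:2]-c)@uy,X[...,2]],-1)
    b=(H>100)&(H<130)&(S>110)&(abs(L[...,0])<14)&(abs(L[...,1])<45)&(L[...,2]>200)
    print(n,'blue z pct',np.percentile(L[b][:,2],[2,10,50,90,98]).round(1))
    bo=(abs(L[...,0])<14)&(abs(L[...,1])<45)&(L[...,2]>160)&(f['d']>0)
    for z in range(165,300,10):
        q=L[bo&(abs(L[...,2]-z)<5)]
        if len(q)>5: print(z,len(q),'x',np.percentile(q[:,0],[3,50,97]).round(1),'y',np.percentile(q[:,1],[3,50,97]).round(1))
    q=L[bo];print('zmin',np.percentile(q[:,2],[0,1,3]))
    t=L[(abs(L[...,2]-145)<4)&(abs(L[...,0])<60)&(abs(L[...,1])<70)&(V>100)]
    print('rim x',np.percentile(t[:,0],[1,99]),'y',np.percentile(t[:,1],[1,99]))
```

```text
scene blue z pct [250.2 252.  284.5 410.7 455.5]
185 39 x [6.3 7.5 8.9] y [-32.7   0.6  31.8]
195 130 x [4.3 7.9 9.2] y [-35.4  -3.5  31.1]
205 132 x [6.5 8.  9. ] y [-34.4  -0.3  32. ]
215 138 x [6.7 8.  9.3] y [-35.   -0.9  31.9]
225 149 x [6.  8.2 9.6] y [-35.4  -1.8  31.1]
235 154 x [6.3 8.  9.2] y [-35.   -1.   31.4]
245 154 x [5.  7.9 9.3] y [-35.5  -2.1  32. ]
255 110 x [4.9 8.  9.5] y [-35.5 -13.5  31.8]
265 41 x [2.8 7.8 8.6] y [-35.6 -29.  -18.6]
275 43 x [-0.9  7.8  9.1] y [-35.9 -27.8 -19.9]
285 117 x [-5.9  2.4  8.9] y [-35.6 -27.4 -18.2]
zmin [184.35792274 189.89650155 195.7954988 ]
rim x [-35.20940052  37.86683131] y [-51.14670668  51.14424907]
side blue z pct [273.4 283.8 285.8 286.6 287. ]
185 22 x [-8.  -0.9  6.1] y [ 2.3 34.1 35.1]
195 64 x [-8.1 -2.5  5.9] y [-4.7 34.1 35.4]
205 71 x [-8.1 -2.7  6.6] y [-10.3  34.2  35.4]
215 73 x [-8.4 -2.   6.2] y [-14.2  34.4  35.7]
225 74 x [-8.4 -2.3  5.8] y [-21.5  34.2  35.6]
235 79 x [-8.3 -2.5  6.5] y [ 8.8 34.2 35.8]
245 74 x [-8.3 -1.8  5.9] y [ 3.3 34.1 35.3]
255 78 x [-8.5 -2.1  6.4] y [ 5.2 34.3 35.8]
265 118 x [-13.1  -2.5  12.3] y [ 8.5 34.  35.8]
275 130 x [-13.4  -1.5  13.6] y [ 9.  33.7 35.5]
285 480 x [-11.1  -0.4  10.7] y [-31.5  10.   34.7]
295 75 x [-13.9   6.7  13.9] y [ 2.3  9.8 11.2]
zmin [186.6271514  194.01703711 207.18509791]
rim x [-38.53273215  37.1119583 ] y [-51.14867372  52.22194184]
```

Call:
jog_arm --moves '[[[0,0,-20,0,0,0],[0,0,-20,0,0,0],[0,0,-15,0,0,0],[0,0,-12,0,0,0],[0,0,-5,0,0,0]]]'

```text
clock: 6.15
eef_pos: [520.5, 173.1, 210.6]
eef_rot: [0.008, 1.557, 0.236]
wrist_force: [-0.4, -0.1, -1.3]
finger_gap: 14.5
```

```bash
python3 -c "
from h import *
tool()"
```

```text
t 6.15 pos [520.5 173.1 210.6] x [ 0.013  0.003 -1.   ] jaw [0.974 0.226 0.014] jawang 13.06 F [-0.4 -0.1 -1.3] gap 14.5 q [ 0.25  0.3   1.55 -0.    1.27  0.03]
```

Call:
jog_arm --moves '[[[-2,2.5,0,0.2,0.7,0.3],[0,0,0,0,0,0]]]'

```text
clock: 6.35
eef_pos: [518.5, 175.2, 211.0]
eef_rot: [1.326, 1.564, 1.559]
wrist_force: [-2.2, 0.9, -2.8]
finger_gap: 15.1
```

```bash
python3 -c "
from h import *
tool()"
```

```text
t 6.35 pos [518.5 175.2 211. ] x [ 0.     0.007 -1.   ] jaw [0.973 0.231 0.002] jawang 13.34 F [-2.2  0.9 -2.8] gap 15.1 q [0.26 0.3  1.55 0.01 1.29 0.02]
```

Call:
jog_arm --moves '[[[0,0.3,-6,-0.4,0,0],[0,0,-6,0,0,0],[0,0,0,0,0,0]]]'

```text
clock: 6.65
eef_pos: [518.9, 175.8, 199.2]
eef_rot: [-0.394, 1.569, -0.16]
wrist_force: [-0.2, 0.0, -4.5]
finger_gap: 15.2
```

```bash
python3 -c "
from h import *
tool()"
```

```text
t 6.65 pos [518.9 175.8 199.2] x [ 0.002 -0.    -1.   ] jaw [0.973 0.231 0.002] jawang 13.35 F [-0.2  0.  -4.5] gap 15.2 q [ 0.26  0.32  1.56 -0.    1.26  0.03]
```

Call:
jog_arm --moves '[[[-0.5,0,-5,0,0,0],[0,0,0,0,0,0]]]'

```text
clock: 6.85
eef_pos: [518.3, 175.8, 193.6]
eef_rot: [-0.459, 1.569, -0.226]
wrist_force: [0.3, 0.9, -4.1]
finger_gap: 14.5
```

Call:
jog_arm --moves '[[[0,0,-4,0,0,0],[0,0,0,0,0,0]]]'

```text
clock: 7.05
eef_pos: [518.2, 175.9, 189.3]
eef_rot: [-0.418, 1.569, -0.185]
wrist_force: [-0.3, 0.5, -4.5]
finger_gap: 14.8
```

```bash
python3 -c "
from h import *
tool()"
```

```text
t 7.05 pos [518.2 175.9 189.3] x [ 0.001 -0.    -1.   ] jaw [0.973 0.231 0.001] jawang 13.36 F [-0.3  0.5 -4.5] gap 14.8 q [ 0.26  0.32  1.57 -0.    1.24  0.03]
```

Call:
jog_arm --moves '[[[0,0,-4,0,0,0],[0,0,-3,0,0,0],[0,0,0,0,0,0]]]'

```text
clock: 7.35
eef_pos: [518.7, 176.0, 182.6]
eef_rot: [-0.161, 1.567, 0.072]
wrist_force: [0.7, -1.1, -3.0]
finger_gap: 14.7
```

Call:
jog_arm --moves '[[[0,0,-4,0,0,0],[0,0,-3,0,0,0],[0,0,0,0,0,0]]]'

```text
clock: 7.65
eef_pos: [518.8, 176.0, 175.3]
eef_rot: [-0.129, 1.567, 0.104]
wrist_force: [-0.2, 0.1, -1.4]
finger_gap: 14.7
```

```bash
python3 -c "
from h import *
tool()"
```

```text
t 7.65 pos [518.8 176.  175.3] x [ 0.004  0.    -1.   ] jaw [0.973 0.231 0.004] jawang 13.36 F [-0.2  0.1 -1.4] gap 14.7 q [ 0.26  0.34  1.59 -0.    1.21  0.03]
```

Call:
jog_arm --moves '[[[-0.4,-0.3,-3,0,0.2,0],[0,0,-2.5,0,0,0],[0,0,0,0,0,0]]]'

```text
clock: 7.95
eef_pos: [518.6, 175.7, 169.4]
eef_rot: [0.61, 1.57, 0.843]
wrist_force: [-0.9, 0.3, -1.3]
finger_gap: 14.6
```

```bash
python3 -c "
from h import *
tool()"
```

```text
t 7.95 pos [518.6 175.7 169.4] x [ 0.001  0.001 -1.   ] jaw [0.973 0.231 0.001] jawang 13.36 F [-0.9  0.3 -1.3] gap 14.6 q [0.26 0.34 1.59 0.   1.2  0.03]
```

Call:
jog_arm --moves '[[[0,0,0,0,0,0],[0,0,0,0,0,0],[0,0,0,0,0,0]]]' --gripper -0.3

```text
clock: 8.25
eef_pos: [518.4, 175.7, 169.1]
eef_rot: [1.636, 1.57, 1.869]
wrist_force: [0.5, 0.9, -0.3]
finger_gap: 32.1
```

Call:
jog_arm --moves '[[[0,0,15,0,0,0],[0,0,25,0,0,0],[0,0,0,0,0,0]]]'

```text
clock: 8.55
eef_pos: [518.1, 175.6, 209.8]
eef_rot: [2.906, 1.569, 3.139]
wrist_force: [-0.2, 0.7, -0.1]
finger_gap: 33.0
```

Run:
```python
from h import *
tool()
for n in('scene','side'):
    P,im,d=cam(n);X=pts(P,d);cv2.imwrite(f'pics/{n}3.png',im)
    H,S,V=cv2.split(cv2.cvtColor(im,cv2.COLOR_BGR2HSV))
    m=(H>100)&(H<130)&(S>110)&(X[...,2]>150)&(X[...,2]<190)&(abs(X[...,0]-520)<40)&(abs(X[...,1]-175)<50)
    Q=X[m];print(n,len(Q),np.percentile(Q[:,2],[5,50,95]).round(1),cv2.minAreaRect(Q[Q[:,2]>np.percentile(Q[:,2],95)-4][:,:2].astype(np.float32)))
a=cv2.imread('pics/scene3.png')[100:300,330:530];b=cv2.imread('pics/side3.png')[170:370,200:400]
cv2.imwrite('pics/ab3.png',cv2.resize(np.hstack([a,b]),(800,400),interpolation=cv2.INTER_CUBIC))
```

```text
t 8.55 pos [518.1 175.6 209.8] x [-0.002  0.    -1.   ] jaw [ 0.973  0.231 -0.002] jawang 13.35 F [-0.2  0.7 -0.1] gap 33.0 q [0.26 0.31 1.55 0.   1.29 0.03]
scene 231 [158.3 168.4 177.6] ((525.0792846679688, 151.76632690429688), (15.811537742614746, 22.35407829284668), 11.745660781860352)
side 355 [174.8 176.4 177.6] ((517.5335693359375, 176.24072265625), (14.195635795593262, 69.67457580566406), 15.180391311645508)
```

View pics/ab3.png

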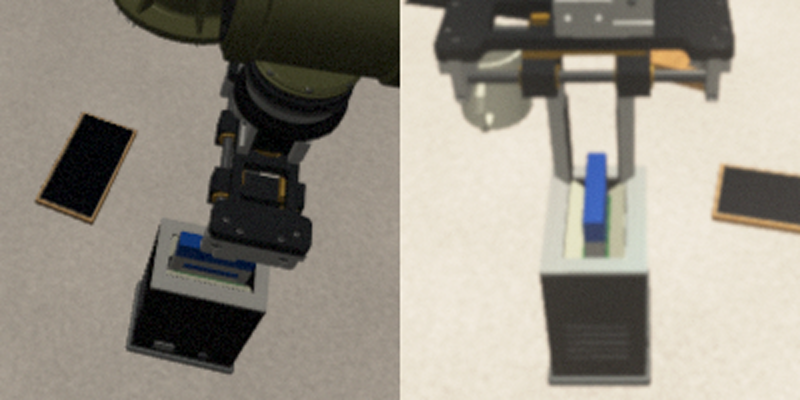

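The drive stands upright in the guide with its top at z≈176. The right crop shows it at (595,205), with both flaps held open against it. Next I close the fingers and push on its top.

Call:
jog_arm --moves '[[[0,0.4,0,0,0,0],[0,0,0,0,0,0],[0,0,0,0,0,0],[0,0,0,0,0,0],[0,0,0,0,0,0]]]' --gripper -1 --squeeze 15

```text
clock: 9.15
eef_pos: [516.1, 175.5, 203.6]
eef_rot: [3.128, 1.56, -2.923]
wrist_force: [-0.3, -0.1, -0.8]
finger_gap: 0.5
```

Call:
jog_arm --moves '[[[0,0,-6,0,0,0],[0,0,-3,0,0,0],[0,0,0,0,0,0]]]'

```text
clock: 9.45
eef_pos: [516.2, 175.5, 193.8]
eef_rot: [3.13, 1.561, -2.92]
wrist_force: [0.0, -0.8, 2.0]
finger_gap: 1.1
```

```bash
python3 -c "
from h import *
tool()"
```

```text
t 9.45 pos [516.2 175.5 193.8] x [-0.01  -0.002 -1.   ] jaw [ 0.973  0.231 -0.01 ] jawang 13.35 F [ 0.  -0.8  2. ] gap 1.1 q [0.26 0.32 1.57 0.   1.26 0.03]
```

Call:
jog_arm --moves '[[[1,0.4,-2,0,-0.5,0],[0,0,-2,0,0,0]]]'

```text
clock: 9.65
eef_pos: [517.4, 176.0, 189.9]
eef_rot: [-1.639, 1.569, -1.406]
wrist_force: [0.2, 0.1, 2.2]
finger_gap: 0.6
```

Call:
jog_arm --moves '[[[0,0,-2,0,0,0],[0,0,-2,0,0,0],[0,0,0,0,0,0]]]'

```text
clock: 9.95
eef_pos: [517.4, 176.0, 185.5]
eef_rot: [-1.619, 1.569, -1.386]
wrist_force: [-0.4, 0.5, -0.8]
finger_gap: 0.8
```

```bash
python3 -c "
from h import *
tool()"
```

```text
t 9.95 pos [517.4 176.  185.5] x [ 0.    -0.002 -1.   ] jaw [ 0.973  0.231 -0.   ] jawang 13.35 F [-0.4  0.5 -0.8] gap 0.8 q [ 0.26  0.33  1.58 -0.    1.24  0.03]
```

Call:
jog_arm --moves '[[[0,0,-4,0,0,0],[0,0,-4,0,0,0],[0,0,-4,0,0,0],[0,0,-4,0,0,0]]]'

```text
clock: 10.35
eef_pos: [517.6, 176.0, 168.6]
eef_rot: [-1.232, 1.569, -0.999]
wrist_force: [-0.9, 0.1, 1.7]
finger_gap: 0.6
```

Call:
jog_arm --moves '[[[0,0,-4,0,0,0],[0,0,-4,0,0,0],[0,0,-3,0,0,0]]]'

```text
clock: 10.65
eef_pos: [517.4, 175.9, 156.2]
eef_rot: [-1.563, 1.569, -1.33]
wrist_force: [0.5, -0.5, 2.1]
finger_gap: 0.6
```

```bash
python3 -c "
from h import *
tool()"
```

```text
t 10.65 pos [517.4 175.9 156.2] x [ 0.    -0.002 -1.   ] jaw [0.973 0.231 0.   ] jawang 13.35 F [ 0.5 -0.5  2.1] gap 0.6 q [ 0.26  0.36  1.61 -0.    1.17  0.03]
```

Call:
jog_arm --moves '[[[0,0,-2,0,0,0],[0,0,-2,0,0,0]]]'

```text
clock: 10.85
eef_pos: [517.4, 175.9, 151.7]
eef_rot: [-1.675, 1.569, -1.442]
wrist_force: [-0.1, -0.4, 2.5]
finger_gap: 0.6
```

Call:
jog_arm --moves '[[[0,0,-2,0,0,0]]]'

```text
clock: 10.95
eef_pos: [517.4, 175.9, 149.6]
eef_rot: [-1.626, 1.569, -1.393]
wrist_force: [-0.1, -0.5, 2.4]
finger_gap: 0.6
```

Call:
jog_arm --moves '[[[0,0,-1.5,0,0,0]]]'

```text
clock: 11.05
eef_pos: [517.5, 176.0, 148.1]
eef_rot: [-1.432, 1.569, -1.199]
wrist_force: [0.2, 0.1, 4.6]
finger_gap: 0.6
```

Call:
jog_arm --moves '[[[0,0,-1.5,0,0,0]]]'

```text
clock: 11.15
eef_pos: [517.7, 176.0, 146.7]
eef_rot: [-1.143, 1.569, -0.91]
wrist_force: [-1.0, -0.2, 5.1]
finger_gap: 0.1
```

Call:
jog_arm --moves '[[[0,0,-1.5,0,0,0]]]'

```text
clock: 11.25
eef_pos: [517.9, 176.1, 145.4]
eef_rot: [-0.878, 1.568, -0.645]
wrist_force: [-0.0, 1.1, 5.6]
finger_gap: 0.5
```

Call:
jog_arm --moves '[[[0,0,-1,0,0,0]]]'

```text
clock: 11.35
eef_pos: [518.1, 176.1, 144.6]
eef_rot: [-0.714, 1.568, -0.481]
wrist_force: [0.6, 0.7, 5.6]
finger_gap: 0.6
```

Call:
jog_arm --moves '[[[0,0,-1,0,0,0]]]'

```text
clock: 11.45
eef_pos: [518.4, 176.2, 144.2]
eef_rot: [-0.511, 1.567, -0.278]
wrist_force: [-0.8, -0.1, 9.8]
finger_gap: 0.6
```

Call:
jog_arm --moves '[[[0,0,-1,0,0,0]]]'

```text
clock: 11.55
eef_pos: [518.8, 176.3, 143.8]
eef_rot: [-0.398, 1.566, -0.165]
wrist_force: [-1.3, -0.3, 10.7]
finger_gap: 0.5
```

Call:
jog_arm --moves '[[[0,0,-1,0,0,0]]]'

```text
clock: 11.65
eef_pos: [519.0, 176.3, 143.6]
eef_rot: [-0.33, 1.565, -0.097]
wrist_force: [-1.7, -0.5, 10.0]
finger_gap: 0.8
```

Call:
jog_arm --moves '[[[-0.5,0,-1.5,0,0.2,0]]]'

```text
clock: 11.75
eef_pos: [519.0, 176.4, 143.0]
eef_rot: [-0.303, 1.566, -0.07]
wrist_force: [-0.7, -1.4, 11.4]
finger_gap: 0.4
```

Call:
jog_arm --moves '[[[-0.5,0,-2,0,0.2,0]]]'

```text
clock: 11.85
eef_pos: [519.0, 176.4, 142.0]
eef_rot: [-0.214, 1.568, 0.019]
wrist_force: [-1.5, -0.5, 11.9]
finger_gap: 0.5
```

Call:
jog_arm --moves '[[[-0.5,0,-2,0,0.2,0]]]'

```text
clock: 11.95
eef_pos: [519.0, 176.5, 140.9]
eef_rot: [0.088, 1.57, 0.321]
wrist_force: [-1.2, -1.0, 10.7]
finger_gap: 0.4
```

Call:
jog_arm --moves '[[[-0.5,0,-2,0,0.2,0]]]'

```text
clock: 12.05
eef_pos: [519.0, 176.5, 139.8]
eef_rot: [2.312, 1.57, 2.545]
wrist_force: [-1.2, -1.3, 10.3]
finger_gap: 0.4
```

Call:
jog_arm --moves '[[[-0.5,0,-2,0,0.2,0]]]'

```text
clock: 12.15
eef_pos: [519.0, 176.5, 138.6]
eef_rot: [2.614, 1.568, 2.847]
wrist_force: [-0.8, -0.7, 10.5]
finger_gap: 0.2
```

Steady 10–11 N while it advances, which is the connector travelling. I'll go on gently until it stops.

Call:
jog_arm --moves '[[[-0.5,0,-1.5,0,-0.1,0]]]'

```text
clock: 12.25
eef_pos: [519.2, 176.5, 138.3]
eef_rot: [0.504, 1.569, 0.737]
wrist_force: [-2.4, -2.8, 17.7]
finger_gap: 0.3
```

Call:
jog_arm --moves '[[[-0.5,0,-1.5,0,-0.1,0]]]'

```text
clock: 12.35
eef_pos: [519.3, 176.6, 138.3]
eef_rot: [0.05, 1.565, 0.283]
wrist_force: [-3.7, -2.6, 19.3]
finger_gap: 0.5
```

Call:
jog_arm --moves '[[[-0.5,0,-1.5,0,-0.1,0]]]'

```text
clock: 12.45
eef_pos: [519.5, 176.6, 138.3]
eef_rot: [-0.029, 1.561, 0.203]
wrist_force: [-3.5, -1.9, 17.6]
finger_gap: 0.2
```

Hard stop at z 138.3: the force jumped to about 18 N with no further motion, 6 mm after the connector was first felt. Withdrawing.

Call:
jog_arm --moves '[[[0,0,2,0,0,0],[0,0,10,0,0,0],[0,0,20,0,0,0],[0,0,30,0,0,0],[0,0,40,0,0,0]]]'

```text
clock: 12.95
eef_pos: [516.7, 175.9, 239.3]
eef_rot: [-2.657, 1.569, -2.424]
wrist_force: [-0.1, -0.0, 0.2]
finger_gap: 0.5
```

Call:
jog_arm --moves '[[[-10,-40,20,0,0,0],[-10,-40,0,0,0,0],[-10,-40,0,0,0,0],[-10,-40,0,0,0,0],[0,0,0,0,0,0]]]'

```text
clock: 13.45
eef_pos: [475.1, 11.8, 267.0]
eef_rot: [-0.23, 1.564, 0.006]
wrist_force: [-1.0, -0.0, 0.5]
finger_gap: 0.1
```

Run:
```python
from h import *
tool()
for n in('scene','side'):
    P,im,d=cam(n);X=pts(P,d);cv2.imwrite(f'pics/{n}4.png',im)
    a=np.radians(13.4);ux=np.array([np.cos(a),np.sin(a)]);uy=np.array([-ux[1],ux[0]]);L=X[...,:2]-[518.3,175.6]
    m=(abs(L@ux)<17)&(abs(L@uy)<32)&(X[...,2]>60)&(X[...,2]<160)
    for s in(-1,1):
        q=X[m&(s*(L@ux)>2)];print(n,s,len(q),np.percentile(q[:,2],[2,50,98]).round(1))
    H,S,V=cv2.split(cv2.cvtColor(im,cv2.COLOR_BGR2HSV));o=(H<14)&(S>150)&(X[...,2]>95)&(X[...,2]<115)
    if o.sum():print('orange',X[o].mean(0).round(1))
a=cv2.imread('pics/scene4.png');b=cv2.imread('pics/side4.png')[170:370,200:400]
b=cv2.resize(b,(400,400));a=cv2.resize(a[100:300,330:530],(400,400))
cv2.imwrite('pics/ab4.png',np.hstack([a,b]))
```

```text
t 13.45 pos [475.1  11.8 267. ] x [ 0.007  0.    -1.   ] jaw [0.972 0.234 0.006] jawang 13.53 F [-1.  -0.   0.5] gap 0.1 q [-0.05  0.1   1.67  0.    1.37 -0.29]
scene -1 232 [141.7 144.2 146.5]
scene 1 253 [142.  144.2 146.6]
orange [ 501.3 -167.   103.6]
side -1 320 [142.3 143.9 145.4]
side 1 320 [142.1 143.8 145.5]
orange [ 491.1 -194.7  103.4]
```

View pics/ab4.png

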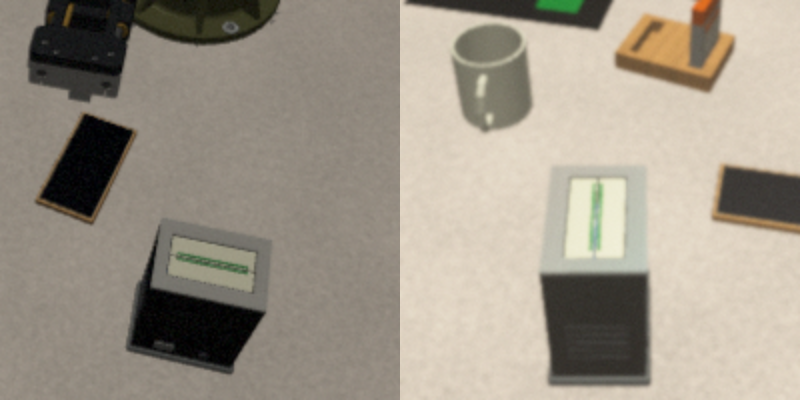

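View pics/scene4.png

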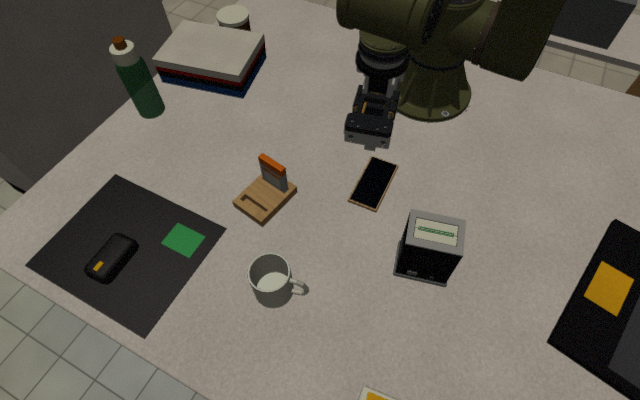

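Both flaps lie level with the rim (flap area at z≈144, seam at (435,232)). The orange drive (273,170), mug (271,280) and phone (374,183) are where they began, and the arm is clear.

```bash
python3 -c "
from cell import manip
print(manip.sign_off())"
```

```text
the job is handed in; nothing more can be done
None
```

The blue drive is in the dock, pressed home on its connector, and the job was handed in at about 13.5 s of the 54 s allowed. `sign_off` gives no verdict.

**What I did:** I gripped the drive near its top and pushed it through the flaps until the leaf springs held it, its top about 31 mm above the rim. Then I let go, closed the fingers and pushed on the top face. The connector moved at 10–12 N over about 6 mm. At TCP z 138.3 it met a hard stop, where the wrist read 18–19 N and nothing moved further. That puts the drive's top about 26 mm below the rim.

**Last checks:**
- **Flaps:** both level with the rim, at z≈144 in both cameras.
- **Orange drive, mug and phone:** they look unmoved in the pictures. The final orange measurements disagreed (y −167 and −195, against about −204 at the start). That mask was not limited to the rack, so I put the difference down to stray pixels and did not re-measure.
- **Arm:** clear of everything.
- **Not measured directly:** the connector's travel and the drive's final tilt are hidden under the shut flaps, so I judged them only from the feel of the stop.

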